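# Set the booth's exhaust slide to its mark

### The job

Before the next batch of lamp reflectors goes into the spray booth, turn the exhaust air up: on the control box, slide the broad rectangular bar grip along its track until it stands level with the dark metal pointer clip on its own track, then let go. Leave the other slide, with the round grip, where it is.

Things in the scene. Friction and masses are not known exactly. Their poses are not given: they have to be found in the camera images.
- exhaust (a joint): Exhaust slide along its straight level track, m: 0 to 0.14 (ends), starts below 0.045; grows along y of exhaust_top. 2 N friction, stays where left. On a fixed cream box (260 x 340 mm, 60 high), place and turn varying, lie two equal aluminium tracks 56 x 190 mm, 14 high (face 74 mm above bench), 96 mm between centre lines, in either order; buttons under 15 mm high past their high ends.
- exhaust_top (a point): Centre of the top of the exhaust slide's grip, 118 mm above the bench. The grip is a rectangular black plastic bar, 48 mm across the track, 22 mm along it, 38 mm high, on a 6 mm high stem over the face of its track, with a thin white line across the middle of its top. Site axes: y along the track to higher joint values, x across the track, z up.
- clip_mark (a point): The target: middle of the fixed dark steel pointer clip on the exhaust track, on its centre line. The clip has a half on each side of the track, 16 mm along it, 72 mm over all across it, noses pointing at the slot, top 4 mm above the track's face; the grip passes freely over it. Axes as exhaust_top: the y distance is what is left to slide. The other track has a like clip of its own.
- feed_top (a point): Centre of the top of the other slide's grip: a round black plastic knob, 26 mm in diameter, 38 mm high on a 6 mm stem, on the neighbouring track, already level with its own clip. Leave it there. Axes as exhaust_top.

How it is judged (in metres and radians):
At the end, for the whole second after the job is handed in: The bar-shaped exhaust grip stands still with its middle within 10 mm of the middle of its pointer clip along the track, and the round grip of the other slide is within 10 mm of where it started (y of exhaust_top in the frame of clip_mark between -0.01 and 0.01 m and velocity of joint exhaust between -0.005 and 0.005 m/s and distance of feed_top from where it was at the start of the episode below 0.01 m); the robot touches nothing.
It fails at once if the other slide's round grip is shifted by more than 10 mm (distance of feed_top from where it was at the start of the episode above 0.01 m).
It also fails if it takes over 29 s, if anything falls off the work surface, if the arm or the gripper's body presses on something with over 40 N, if the wrist force passes 120 N, or if a joint passes its speed limit or range.

### The arm

A 6-joint arm with a two-finger parallel gripper is mounted at the origin on the work surface. World frame = base frame: x ahead of the robot, y to its left, z up, the work surface at z = 0. Lengths are in mm, angles in rad, forces in N, time in s.
With the tool pointing down it reaches from about 300 to 875 mm from the base axis. Payload 4.2 kg.
Tool frame: the origin (TCP) lies midway between the tips of the shut fingers; the grasp point (between the pads) lies 19 mm behind it; z points along the fingers, x is the direction in which the jaws open and shut, and the axes are right-handed (so a half turn about z gives the same grasp; the last joint's range is limited). The gripper opens to 85 mm and grips with 20 to 120 N. Pads are 22 mm wide; open, the fingers measure 114 mm over their backs; the gripper's body (76 mm by 85 mm) begins 54 mm behind the grasp point. The pads swing forward as they close: fully open they stand 13 mm farther back than shut.
Start: joints at [1.155, 0.32, 1.565, -0, 1.257, -0.02], TCP at [221.692, 530.56, 231.338] pointing down, gripper open.
Joint ranges: [-3.11, 3.11], [-0.84, 2.01], [0.21, 2.61], [-1.34, 4.49], [0.05, 2.63], [-2.56, 2.56]. Speed limits (rad/s): [2.57, 2.57, 3.14, 3.14, 3.14, 3.14].

### API

Orientations are given as a rotation vector (axis times angle).
In Python, from plant import ctrl gives the robot as it stands.
- The arm moves only by the tool apply_moves, never from a script. Its arguments are lists of equal length, an entry for each row: "slide": the shift along the world's x, y, z in units of 30 mm (1.0 is 30 mm), a list of three; "angular": the turn, a rotation vector about the world's x, y, z in rad, a list of three. In form: {"slide": [[tx, ty, tz], ...], "angular": [[wx, wy, wz], ...]}. A call has 1 to 10 rows; each row is the pose to reach, as a shift and turn from the pose commanded when the call began; what a row does not reach only later rows make up. A row lasts 1/12 s, in which the tool goes at most 41.7 mm and 7.16 degrees, less where a joint would pass 70% of its speed; a pose out of reach is approached as far as the arm can. A call with a gripper value outside its range is refused whole. "hand" is the gripper's target within -1 to 1 (fully open at 1, half-way at 0, shut at -1), set as the call begins (left out, the last holds). The fingers move at their own pace and stop on an object; "newtons" is the grip in N (left out, the last holds). Time passes only in rows, so rows that repeat a pose let the fingers close. It gives the time, the measured TCP pose, the force and the opening at its end, in the units of the state.
- ctrl.state(): the state, without advancing time (a new reading comes with each control period).
- ctrl.get_image(name): name is "side" or "top" or "wrist"; returns a dict with "img" (384x512x3 uint8, red, green, blue), "fx", "fy", "cx", "cy" (pixels), "origin" and "attitude" of the camera in the world; the wrist camera has in their place "T_tool_cam" (4x4, takes a point from camera to tool coordinates, whose origin is the TCP and whose axes are the tool frame's). Camera axes: x right, y down, z forward; pixel columns grow to the right and rows downward; lengths in mm; the calibration is good to about 2 mm. A picture is of the moment at which its call begins: read the wrist's pose just before it. There is no depth.
- ctrl.finish_job(): hands the job in, once; it reports no verdict.
The state is a dict: "time_s": time; "joint_pos": joint angles; "qd": joint speeds; "tau": joint torques, N m; "tool_pos": TCP position; "tool_rot": TCP orientation; "force": force on the tool from outside, world axes, zero at the start; "ft_torque": the same for the moment, N m; "width": finger opening in mm.
Only numpy, scipy, OpenCV 4.12 (cv2) and the standard library are available. Lean on these libraries where they do the work, as an engineer would, in place of code of your own. Each camera call takes 0.05 s, during which the arm holds its last target.

## Working session

There is one attempt and no reset: what is moved stays moved. The work goes in short steps, Python scripts to look and compute and a tool call to move; the robot and the scene stay as the last step left them, time stands still between calls to the robot, and variables do not carry over. Pictures are saved under pics/ and viewed, and the job is handed in when it is done.

Besides the shell and the picture viewer there is one more tool, called after "Emit:" by a JSON object that holds its "op" and its "data". apply_moves: Moves the arm, as the interface text tells. Its arguments: {"type":"object","properties":{"slide":{"type":"array"},"angular":{"type":"array"},"hand":{"type":"number"},"newtons":{"type":"number"}},"required":["slide","angular"]}

```bash
mkdir -p pics
python3 - <<'E'
from plant import ctrl
import cv2,json,numpy as np
s=ctrl.state();print(s['time_s'],s['tool_pos'],s['tool_rot'],s['width'])
for n in ['top','side','wrist']:
    d=ctrl.get_image(n); cv2.imwrite(f'pics/{n}0.png',d['img'][:,:,::-1])
    print(n,{k:np.round(v,4).tolist() for k,v in d.items() if k!='img'})
E
```

```text
0.0 [221.4905527  530.0986017  230.46645266] [ 2.61402194e+00  1.74077291e+00 -2.40021481e-03] 85.65545830913277
top {'fx': 376.5467, 'fy': 376.5467, 'cx': 253.3942, 'cy': 194.2508, 'origin': [515.0965, -11.6292, 788.7236], 'attitude': [-2.1863, 2.1483, -0.0979]}
side {'fx': 457.0357, 'fy': 457.0357, 'cx': 254.6411, 'cy': 191.2071, 'origin': [327.8764, -440.4132, 521.045], 'attitude': [-2.152, 0.5385, -0.2709]}
wrist {'fx': 280.6084, 'fy': 280.6084, 'cx': 258.3708, 'cy': 189.1071, 'T_tool_cam': [[1.0, -0.0002, 0.0001, 1.4494], [0.0001, 0.9443, 0.329, -84.2695], [-0.0002, -0.329, 0.9443, -142.0185], [0.0, 0.0, 0.0, 1.0]]}
```

View pics/top0.png

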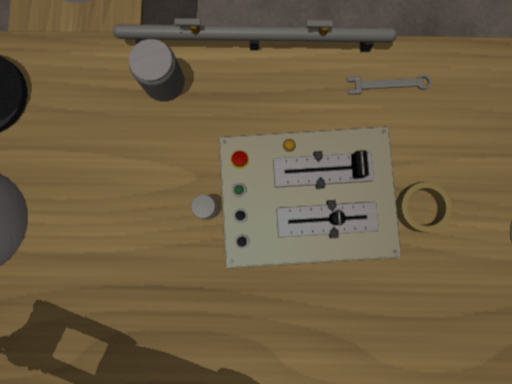

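View pics/side0.png

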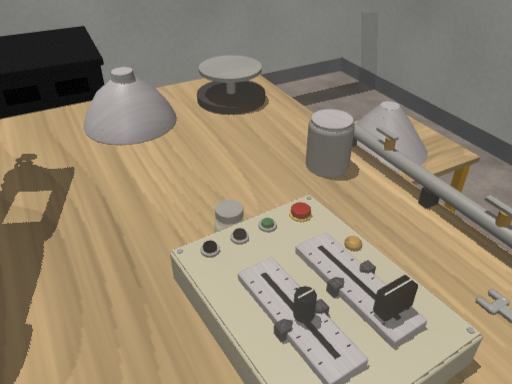

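The top view shows the bar grip at about (361,165) and its clip halves at about (318,156) and (320,183). The round knob is at (338,217). I'll enlarge this area to measure it.

```bash
cat > h.py <<'E'
import numpy as np,cv2
from scipy.spatial.transform import Rotation as R
C={'top':(376.5467,253.3942,194.2508,[515.0965,-11.6292,788.7236],[-2.1863,2.1483,-0.0979]),
'side':(457.0357,254.6411,191.2071,[327.8764,-440.4132,521.045],[-2.152,0.5385,-0.2709])}
def bp(n,u,v,z):
    f,cx,cy,o,a=C[n]; d=R.from_rotvec(a).apply([(u-cx)/f,(v-cy)/f,1]); o=np.array(o)
    return o+d*(z-o[2])/d[2]
def pj(n,p):
    f,cx,cy,o,a=C[n]; q=R.from_rotvec(a).inv().apply(np.array(p)-o); return q[:2]/q[2]*f+[cx,cy]
E
python3 - <<'E'
from h import *
for n,u,v,z in [('top',318,156,78),('top',320,183,78),('top',361,165,118),('top',338,217,118),('top',360,152,118),('top',363,177,118),('top',275,171,74),('top',371,169,74),('top',220,135,60),('top',387,127,60),('top',398,258,60),('top',227,267,60),('top',115,32,60),('top',395,35,60)]: print(n,u,v,bp(n,u,v,z).round(1))
a=cv2.imread('pics/top0.png')[120:250,260:400]; cv2.imwrite('pics/t1.png',cv2.resize(a,None,fx=5,fy=4.5,interpolation=2)[:600])
a=cv2.imread('pics/side0.png')[220:370,230:440]; cv2.imwrite('pics/s1.png',cv2.resize(a,None,fx=3.8,fy=3.8,interpolation=2))
E
```

```text
top 318 156 [ 660.6 -127.7   78. ]
top 320 183 [ 608.6 -131.6   78. ]
top 361 165 [ 637.3 -198.5  118. ]
top 338 217 [ 543.  -156.8  118. ]
top 360 152 [ 661.  -196.9  118. ]
top 363 177 [ 615.5 -201.9  118. ]
top 275 171 [630.9 -46.   74. ]
top 371 169 [ 637.9 -229.8   74. ]
top 220 135 [703.3  62.8  60. ]
top 387 127 [ 724.7 -266.7   60. ]
top 398 258 [ 469.3 -283.3   60. ]
top 227 267 [446.3  42.6  60. ]
top 115 32 [913.9 282.4  60. ]
top 395 35 [ 915.5 -286.    60. ]
```

View pics/t1.png

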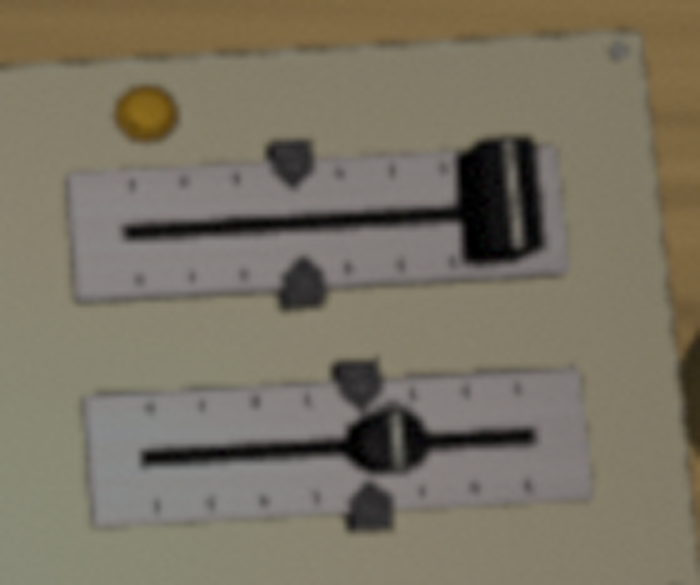

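View pics/s1.png

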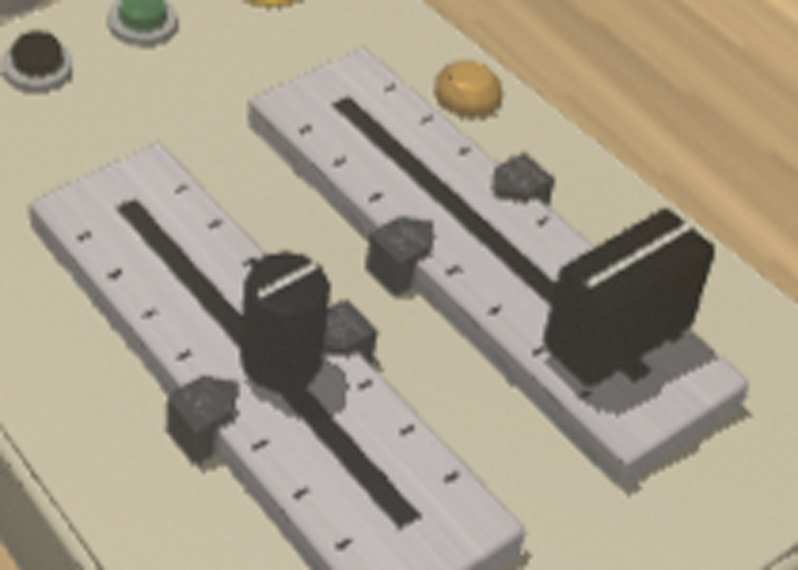

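Run:
```python
from h import *
t=lambda x,y,z:bp('top',(x+.5)/5-.5+260,(y+.5)/4.5-.5+120,z)
s=lambda x,y,z:bp('side',(x+.5)/3.8-.5+230,(y+.5)/3.8-.5+220,z)
for nm,p in dict(bar=t(513.5,195,118),l1=t(509,142,118),l2=t(518,248,118),clip=t(297,224,78),knob=t(397,439,118),TL=t(68,173,74),BL=t(77,302,74),TR=t(553,147,74),BR=t(567,273,74),
 sbar=s(639,254,118),sl1=s(588,283,118),sl2=s(690,226,118),scl_a=s(397,245,78),scl_b=s(523,178,78),sknob=s(289,281,118),sTL=s(365,47,74),sTR=s(748,380,74),sBL=s(249,102,74),sBR=s(630,462,74)).items(): print(nm,p.round(1))
TL,BL,TR,BR=t(68,173,74),t(77,302,74),t(553,147,74),t(567,273,74)
d=(TL+BL-TR-BR)/2; print(np.linalg.norm(d[:2]),d,np.degrees(np.arctan2(d[1],d[0])))
```

```text
bar [ 641.1 -200.9  118. ]
l1 [ 662.6 -199.5  118. ]
l2 [ 619.7 -202.3  118. ]
clip [ 634.8 -129.7   78. ]
knob [ 542.8 -158.6  118. ]
TL [656.  -42.3  74. ]
BL [600.5 -46.4  74. ]
TR [ 670.4 -228.7   74. ]
BR [ 616.1 -233.3   74. ]
sbar [ 643.9 -199.5  118. ]
sl1 [ 622.5 -201.   118. ]
sl2 [ 665.8 -198.2  118. ]
scl_a [ 606.1 -134.    78. ]
scl_b [ 663.6 -129.5   78. ]
sknob [ 543.9 -158.1  118. ]
sTL [657.9 -42.7  74. ]
sTR [ 672.5 -229.    74. ]
sBL [601.8 -47.7  74. ]
sBR [ 619.1 -234.6   74. ]
187.2785113581322 [-14.97011648 186.67923406   0.        ] 94.58483220832315
```

Run:
```python
from h import *
for n,u,v,z in [('side',130,125,0),('side',83,125,0),('side',177,125,0),('side',122,72,100),('side',122,72,150),('top',27,220,0),('top',27,220,60),('side',231,98,0),('top',204,207,30),('top',155,60,100)]: print(n,u,v,z,bp(n,u,v,z).round())
from plant import ctrl
s=ctrl.state(); r=R.from_rotvec(s['tool_rot']); print(r.as_matrix().round(3),s['tool_pos'])
```

```text
side 130 125 0 [523. 562.   0.]
side 83 125 0 [424. 615.   0.]
side 177 125 0 [623. 509.   0.]
side 122 72 100 [543. 644. 100.]
side 122 72 150 [517. 515. 150.]
top 27 220 0 [530. 470.   0.]
top 27 220 60 [529. 433.  60.]
side 231 98 0 [802. 584.   0.]
top 204 207 30 [562.  94.  30.]
top 155 60 100 [837. 187. 100.]
[[ 0.386  0.923 -0.001]
 [ 0.923 -0.386 -0.001]
 [-0.001 -0.    -1.   ]] [221.53453248 530.22335981 230.68809207]
```

View pics/wrist0.png

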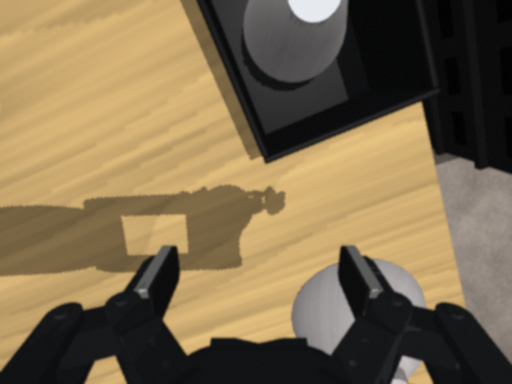

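Emit:
{"op": "apply_moves", "data": {"slide": [[0.66,-1.15,-0.1],[1.32,-2.3,-0.2],[1.98,-3.45,-0.3],[2.64,-4.6,-0.4],[3.3,-5.75,-0.5],[3.96,-6.9,-0.6],[4.62,-8.05,-0.7],[5.28,-9.2,-0.8],[5.94,-10.35,-0.9],[6.6,-11.5,-1.0]], "angular": [[0,0,0.0475],[0,0,0.095],[0,0,0.1425],[0,0,0.19],[0,0,0.2375],[0,0,0.285],[0,0,0.3325],[0,0,0.38],[0,0,0.4275],[0,0,0.476]], "hand": 1, "newtons": 40}}

```text
time_s: 0.98
tool_pos: [420.1, 183.7, 201.2]
tool_rot: [-2.128, -2.311, -0.0]
force: [0.2, 0.8, 0.3]
width: 85.7
```

Emit:
{"op": "apply_moves", "data": {"slide": [[0.66,-1.15,-0.07],[1.32,-2.3,-0.14],[1.98,-3.45,-0.21],[2.64,-4.6,-0.28],[3.3,-5.75,-0.35],[3.96,-6.9,-0.42],[4.62,-8.05,-0.49],[5.28,-9.2,-0.56],[5.94,-10.35,-0.63],[6.6,-11.5,-0.7]], "angular": [[0,0,0],[0,0,0],[0,0,0],[0,0,0],[0,0,0],[0,0,0],[0,0,0],[0,0,0],[0,0,0],[0,0,0]]}}

```text
time_s: 1.82
tool_pos: [618.1, -161.3, 179.8]
tool_rot: [-2.131, -2.308, 0.0]
force: [1.0, 0.5, 1.2]
width: 85.5
```

Emit:
{"op": "apply_moves", "data": {"slide": [[0.4,-0.7,0],[0.8,-1.37,0],[0.8,-1.37,0],[0.8,-1.37,0]], "angular": [[0,0,0],[0,0,0],[0,0,0],[0,0,0]]}}

```text
time_s: 2.15
tool_pos: [641.6, -201.4, 179.3]
tool_rot: [-2.131, -2.306, 0.001]
force: [0.0, 0.1, 0.2]
width: 85.5
```

Run:
```python
from plant import ctrl
import cv2
from h import *
s=ctrl.state();print(s['time_s'],s['tool_pos'],R.from_rotvec(s['tool_rot']).as_matrix().round(3),s['width'],s['joint_pos'])
d=ctrl.get_image('wrist'); cv2.imwrite('pics/w1.png',d['img'][:,:,::-1])
T=np.array(d['T_tool_cam']);r=R.from_rotvec(s['tool_rot'])
def pw(p):
    q=r.inv().apply(np.array(p)-s['tool_pos']); q=T[:3,:3].T@(q-T[:3,3]); return (q[:2]/q[2]*d['fx']+[d['cx'],d['cy']]).round(1)
for p in [(642,-200.5,118),(664,-199,118),(620,-202,118),(635,-131,78),(543,-158.4,118)]: print(p,pw(p))
```

```text
2.15 [ 641.57569055 -201.43370407  179.27685352] [[-0.078  0.997 -0.001]
 [ 0.997  0.078  0.001]
 [ 0.001 -0.001 -1.   ]] 85.49592976081681 [-3.21481248e-01  5.06471882e-01  1.39759759e+00  3.52829613e-04
  1.23920848e+00 -1.97084440e+00]
(642, -200.5, 118) [258.2 205.3]
(664, -199, 118) [257.9 230.6]
(620, -202, 118) [258.5 178.3]
(635, -131, 78) [334.4 187. ]
(543, -158.4, 118) [332.2  73.8]
```

View pics/w1.png

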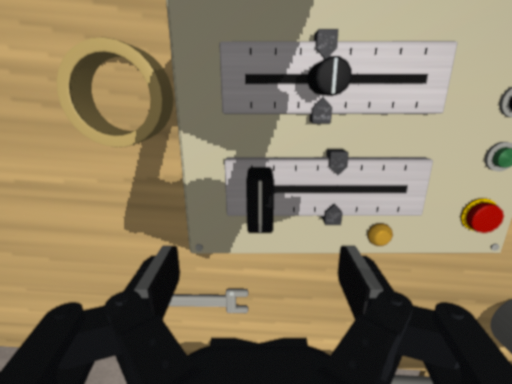

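The wrist view agrees with the measurements: bar line centre at about (260,201), clip at (335,187) and knob at (333,75), each within a few pixels of the prediction. Next I descend and grip.

Emit:
{"op": "apply_moves", "data": {"slide": [[0,0,-0.8],[0,0,-1.6],[0,0.03,-2.4],[0,0.03,-3.0],[0,0.03,-3.0],[0,0.03,-3.0]], "angular": [[0,0,0],[0,0,0],[0,0,0],[0,0,0],[0,0,0],[0,0,0]]}}

```text
time_s: 2.7
tool_pos: [640.9, -198.3, 90.0]
tool_rot: [-2.128, -2.308, 0.001]
force: [1.1, -0.7, 0.2]
width: 85.2
```

Emit:
{"op": "apply_moves", "data": {"slide": [[0,0,0],[0,0,0],[0,0,0],[0,0,0],[0,0,0],[0,0,0],[0,0,0],[0,0,0],[0,0,0],[0,0,0]], "angular": [[0,0,0],[0,0,0],[0,0,0],[0,0,0],[0,0,0],[0,0,0],[0,0,0],[0,0,0],[0,0,0],[0,0,0]], "hand": -1, "newtons": 30}}

```text
time_s: 3.53
tool_pos: [641.9, -199.8, 91.1]
tool_rot: [2.13, 2.308, 0.001]
force: [-0.7, -0.4, 6.2]
width: 21.6
```

Emit:
{"op": "apply_moves", "data": {"slide": [[-0.02,0.3,0],[-0.05,0.6,0],[-0.08,1.0,0],[-0.11,1.4,0],[-0.14,1.8,0],[-0.17,2.1,0],[-0.185,2.3,0],[-0.185,2.3,0],[-0.185,2.3,0],[-0.185,2.3,0]], "angular": [[0,0,0],[0,0,0],[0,0,0],[0,0,0],[0,0,0],[0,0,0],[0,0,0],[0,0,0],[0,0,0],[0,0,0]]}}

```text
time_s: 4.37
tool_pos: [636.4, -129.7, 91.1]
tool_rot: [-2.13, -2.309, -0.002]
force: [-0.8, 1.6, 6.0]
width: 21.4
```

Emit:
{"op": "apply_moves", "data": {"slide": [[0,0,0],[0,0,0],[0,0,0],[0,0,0],[0,0,0],[0,0,0],[0,0,0],[0,0,0],[0,0,0],[0,0,0]], "angular": [[0,0,0],[0,0,0],[0,0,0],[0,0,0],[0,0,0],[0,0,0],[0,0,0],[0,0,0],[0,0,0],[0,0,0]], "hand": 1}}

```text
time_s: 5.2
tool_pos: [636.2, -130.7, 90.3]
tool_rot: [-2.131, -2.309, -0.0]
force: [-0.6, -0.3, -0.0]
width: 85.5
```

Emit:
{"op": "apply_moves", "data": {"slide": [[0,0,0.5],[0,0,1.2],[0,0,2.2],[0,0,3.0],[0,0,3.0],[0,0,3.0]], "angular": [[0,0,0],[0,0,0],[0,0,0],[0,0,0],[0,0,0],[0,0,0]]}}

```text
time_s: 5.7
tool_pos: [636.9, -130.8, 182.1]
tool_rot: [2.128, 2.306, 0.003]
force: [-0.3, 0.1, -1.3]
width: 85.5
```

Run:
```python
from plant import ctrl
import cv2
from h import *
s=ctrl.state();print(s['time_s'],s['tool_pos'],s['width'],s['force'])
d=ctrl.get_image('wrist'); cv2.imwrite('pics/w2.png',d['img'][:,:,::-1])
d2=ctrl.get_image('side'); cv2.imwrite('pics/s2.png',cv2.resize(d2['img'][200:370,220:440,::-1],None,fx=3.5,fy=3.5,interpolation=2))
T=np.array(d['T_tool_cam']);r=R.from_rotvec(s['tool_rot'])
def pw(p):
    q=r.inv().apply(np.array(p)-s['tool_pos']); q=T[:3,:3].T@(q-T[:3,3]); return (q[:2]/q[2]*d['fx']+[d['cx'],d['cy']]).round(1)
for p in [(636.5,-131,118),(635,-131,78),(543,-158.4,118)]: print(p,pw(p))
```

```text
5.7 [ 636.92615606 -130.81465954  182.13551691] 85.53178183723544 [-0.33547672  0.1167959  -1.32910152]
(636.5, -131, 118) [257.  202.5]
(635, -131, 78) [257.4 184.6]
(543, -158.4, 118) [227.6  72. ]
```

View pics/w2.png

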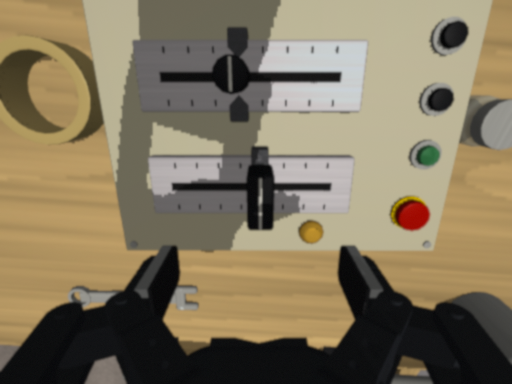

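View pics/s2.png

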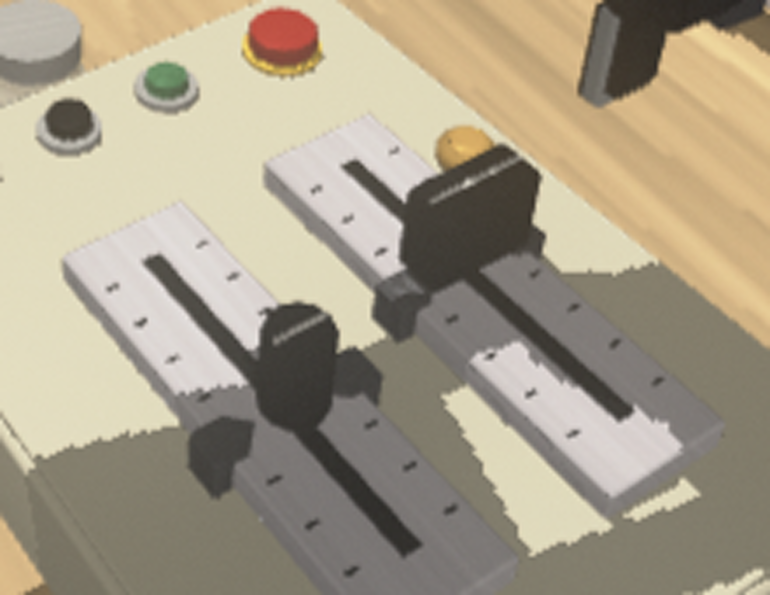

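The wrist view shows the bar and its clip in the same column, at about 260. The side view shows the bar over the clip, with its line centre at about (475,178) in the crop. I'll check that in numbers, then hand in.

Run:
```python
from h import *
s=lambda x,y,z:bp('side',(x+.5)/3.5-.5+220,(y+.5)/3.5-.5+200,z)
b=s(475,177.5,118);k=s(299,328,118);u=np.array([-.08,.997])
print(b,k,(b[:2]-[635,-131])@u)
from plant import ctrl
print(ctrl.state()['force'],ctrl.finish_job())
```

```text
[ 638.20187756 -128.28020122  118.        ] [ 543.45324384 -157.48415846  118.        ] 2.4554891761482893
the job is handed in; nothing more can be done
[-0.45746477 -0.53683287  0.31820583] None
```

I gripped the exhaust bar grip across its 22 mm thickness (the fingers stopped at 21.6 mm) and slid it about 69 mm along its track to the pointer clip. I then let go, lifted clear and handed the job in at about 6 s of the 29 s allowed.

- **Bar position:** The last side-camera measurement puts the bar about 2.5 mm past the clip's middle, and the tool position at release put it within about 1 mm. The wrist picture shows the two level, to within what I could judge by eye. All of these are inside the 10 mm limit, and the small disagreement is about what the 2 mm calibration and reading pixels by eye allow.
- **Round grip:** The side camera placed it within about 1 mm of where it started.
- **Contact:** The gripper was open about 90 mm above its grip height, and the force reading was near zero (below 1 N), so the robot was touching nothing.

No check failed. The hand-in reported no verdict.

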